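# Lock the tube-rack retaining bar of a bench shaker with its pin

## Task

Close the shaker's retaining bar by its red knob until it meets its stop, so that the copper tongue lies inside the yellow yoke. Then take the locking pin from its grey block and pass it down through both slotted ears and the hidden eye of the tongue between them, feeling gently for the eye along the slot rather than forcing the pin, until its flange lies flat on the upper ear; let go. Leave the bottle, the beaker and the tip box where they are.

Things in the scene. Friction and masses are not known exactly. Their poses are not given: they have to be found in the camera images.
- shaker: White bench shaker, 240 x 280 mm (x, y), fixed; origin at the centre of its underside, z up. Platform top 68 mm up. In its frame (mm): blue tube rack x 2..88, y -115..35, cap tops at 137; steel fence behind the rack, top 118; hinge post of the bar at (-60, -115); yellow yoke at (-60, 85).
- yoke_slot (a point): Centre of the slot at the top face of the yoke's upper ear, 118 mm above the bench; axes as the shaker's. Two level ears, 44 (x) x 72 (y) mm, 8 mm thick, 14 mm apart; nothing rises above the upper ear. Each has a vertical through slot 14 mm wide (x) and 46 mm long (y), one above the other.
- yoke_gap (a point): Middle of the gap between the ears, 15 mm below yoke_slot. The closed bar's tongue lies here: 10 mm thick, its top 10 mm below the upper ear's top, with a round 14 mm eye on the slot's middle line. The tongue is telescopic: its eye is anywhere from -15 to +15 mm along y from here, held by about 20 N of friction. Elsewhere along the slot a pin meets the tongue's solid face.
- bar (a joint): Swing of the bar about its vertical hinge (rad). 0 = closed: along the shaker's +y from the hinge post, against its stop, tongue in the yoke. Grows as it swings out to the shaker's -x side (counter-clockwise from above). Turns stiffly (about 0.25 N m) and stays where left.
- bar_knob (a point): Red upright round knob on the bar, 16 mm across, 42 mm tall; this point is on its axis, 131 mm above the bench, 21 mm above the bar's top and 21 mm below the knob's top. It circles the hinge at 100 mm radius; closed, it is at (-60, -15, 131) mm in the shaker's frame.
- pin_grip (a point): Centre of the pin's orange grip, 22 (its x) x 14 (its y: pinch across this) x 34 mm tall. Below it a steel flange 34 mm across, 5 mm thick (underside 22 mm below this point), then a round 12 mm shank, tip 64 mm below this point, last 4 mm tapered to 9.6 mm. About 0.12 kg. Starts upright in the block. Fully home, this point is 22 mm above the upper ear's top.
- holder: Grey storage block 70 x 70 x 75 mm, fixed, with a 15 mm hole in its top for the pin; origin at the centre of its underside. Stands on the left or on the right of the shaker.
- reagent: Brown reagent bottle, 68 mm across, 150 mm tall, on the side opposite the block; origin at the centre of its underside. Leave alone.
- beaker: Glass beaker 76 mm across, 100 mm tall; origin at the centre of its underside. Leave alone.
- tipbox: Green tip box 85 x 120 x 60 mm; origin at the centre of its underside. Leave alone.

How it is judged:
By the outcome, as a careful person would: the job done as asked, in the order asked, and still so for the second after the job is handed in, with the robot touching nothing.
It also fails if it takes over 72 s, if anything falls off the work surface, if the arm or the gripper's body presses on something with over 40 N, if the wrist force passes 120 N, or if a joint passes its speed limit or range.

## Robot

A 6-joint arm with a two-finger parallel gripper is mounted at the origin on the work surface. World frame = base frame: x ahead of the robot, y to its left, z up, the work surface at z = 0. Lengths are in m, angles in rad, forces in N, time in s.
With the tool pointing down it reaches from about 0.325 to 0.925 m from the base axis. Payload 3.1 kg.
Tool frame: the origin (TCP) lies on the mounting face of the last link; the fingertips stand 173 mm ahead of it and the grasp point (between the pads) lies 155 mm ahead of it; z points along the fingers, y is the line along which they close (so a half turn about z gives the same grasp; the last joint's range is limited). The gripper opens to 85 mm and grips with 20 to 120 N. Pads are 22 mm wide; open, the fingers measure 114 mm over their backs; the gripper's body (76 mm by 85 mm) begins 54 mm behind the grasp point. The pads swing forward as they close: fully open they stand 13 mm farther back than shut.
Start: joints at [-0.112, 0.217, 1.613, -0, 1.311, -0.112], TCP at [0.625, 0, 0.405] pointing down, gripper open.
Joint ranges: [-2.75, 2.75], [-0.78, 2.1], [0.31, 2.55], [-1.13, 4.27], [0.13, 2.63], [-2.58, 2.58]. Speed limits (rad/s): [2.79, 2.79, 3.14, 3.14, 3.14, 3.14].

## Interface

Orientations are given as a unit quaternion [w, x, y, z].
In Python, from bench import status, cams, ctrl gives the robot as it stands.
- The arm moves only by the tool jog_arm, never from a script. Its argument "commands" is a list of rows, each a list of 3 entries, a list of its own where there are three numbers: the shift along the tool's x, y, z in cm, then the turn, a rotation vector about the tool's x, y, z in degrees, then the closure in counts, from 0 (fully open) to 255 (shut). In form: [[[tx, ty, tz], [rx, ry, rz], fingers], ...]. A call has 1 to 20 rows; each row is the pose to reach, as a shift and turn from the pose commanded when the call began, along the tool's axes at that moment; what a row does not reach only later rows make up. A row lasts 1/8 s, in which the tool goes at most 62.5 mm and 10.7 degrees, less where a joint would pass 70% of its speed; a pose out of reach is approached as far as the arm can. A call with a gripper value outside its range is refused whole. The fingers move at their own pace and stop on an object; the grip force is fixed at half the most. Time passes only in rows, so rows that repeat a pose let the fingers close. It gives the time, the measured TCP pose, the force, the opening and the grip force at its end, in the units of the state.
- status.sense(): the state, without advancing time (a new reading comes with each control period).
- cams.camera(name): name is "scene" or "side" or "wrist"; returns the picture (480x640x3 uint8, red, green, blue); there is no depth.
- cams.get_calibration(name): a dict with "mtx" (3x3 intrinsics, pixels), "k1" (the pictures are not rectified: a ray, as slopes to the right and down, at radius r is drawn at 1 + k1 r^2 times it, then the intrinsics apply), "xyz" and "orientation" of the camera in the world; the wrist camera has in their place "mount" (4x4, takes a point from camera to tool coordinates, whose origin is the TCP and whose axes are the flange's). Camera axes: x right, y down, z forward; pixel columns grow to the right and rows downward; lengths in m; the calibration is good to about 2 mm. A picture is of the moment at which its call begins: read the wrist's pose just before it. get_calibration takes no time and is no camera call.
- ctrl.sign_off(): hands the job in; it is judged then, once.
The state is a dict: "clock": time; "qpos": joint angles; "dq": joint speeds; "joint_efforts": joint torques, N m; "tcp_pos": TCP position; "eef_rot": TCP orientation; "ft_force": force on the tool from outside, world axes, zero at the start; "moment": the same for the moment, N m; "finger_gap": opening from 0.0 (shut) to 1.0 (fully open); "grip_force": force on a finger pad.
Only numpy, scipy, OpenCV 4.12 (cv2) and the standard library are available. Lean on these libraries where they do the work, as an engineer would, in place of code of your own. Each camera call takes 0.05 s, during which the arm holds its last target. There are 200 camera calls.

## Working session

There is one attempt and no reset: what is moved stays moved. The work goes in short steps, Python scripts to look and compute and a tool call to move; the robot and the scene stay as the last step left them, time stands still between calls to the robot, and variables do not carry over. Pictures are saved under pics/ and viewed, at most 10 in all, crops included, and the job is handed in when it is done.

Besides the shell and the picture viewer there is one more tool, called after ">>>" as name(argument=value, ...), one argument or row to a line, values as JSON. jog_arm: Moves the arm, as the interface text tells. Its arguments: {"type":"object","properties":{"commands":{"type":"array","items":{"type":"array"}}},"required":["commands"]}

```bash
ls; mkdir -p pics; python3 - <<'E'
from bench import status,cams
import cv2,json
s=status.sense();print(s)
for n in ("scene","side","wrist"):
    c=cams.get_calibration(n);print(n,c)
for n in ("scene","side"):
    cv2.imwrite(f"pics/{n}0.png",cams.camera(n)[:,:,::-1])
E
```

```text
pics
{'clock': 0.0, 'qpos': array([-1.12205347e-01,  2.17789315e-01,  1.61492888e+00, -2.16142226e-05,
        1.31133517e+00, -1.12183876e-01]), 'dq': array([ 0.00179605,  0.00100147, -0.00130097,  0.00191742,  0.00166829,
        0.0005272 ]), 'joint_efforts': array([-2.90135131e-04, -3.96841800e+01, -3.03850436e+01, -2.80225659e-04,
        9.87685227e-03,  9.68610237e-06]), 'tcp_pos': array([6.24596992e-01, 6.14911318e-05, 4.03348712e-01]), 'eef_rot': array([-0.00095542,  0.70711187,  0.70710062, -0.00077528]), 'ft_force': array([-0.77346617, -0.03644904,  0.05089535]), 'moment': array([ 0.02793155, -0.03630642,  0.0069025 ]), 'grip_force': 0.0, 'finger_gap': 1.001264636622601}
scene {'mtx': array([[494.49829783,   0.        , 321.43650573],
       [  0.        , 494.49829783, 234.68229039],
       [  0.        ,   0.        ,   1.        ]]), 'k1': -0.12468347841065675, 'xyz': array([1.29486473, 0.02860039, 0.66143336]), 'orientation': array([-0.30783388,  0.62721373,  0.64150781, -0.31671591])}
side {'mtx': array([[586.54231918,   0.        , 320.14534724],
       [  0.        , 586.54231918, 243.46381209],
       [  0.        ,   0.        ,   1.        ]]), 'k1': -0.07473622382595899, 'xyz': array([-0.00690205, -0.56607204,  0.81792985]), 'orientation': array([-0.37381694,  0.84366809, -0.35440781,  0.15126189])}
wrist {'mtx': array([[383.91143308,   0.        , 324.75911079],
       [  0.        , 383.91143308, 241.35781149],
       [  0.        ,   0.        ,   1.        ]]), 'k1': -0.06304283057788082, 'mount': array([[-7.97040652e-04, -9.48236750e-01, -3.17563271e-01,
         8.15534776e-02],
       [ 9.99999177e-01, -4.36507818e-04, -1.20645955e-03,
         2.51754921e-04],
       [ 1.00539043e-03, -3.17563971e-01,  9.48236317e-01,
         3.08199916e-02],
       [ 0.00000000e+00,  0.00000000e+00,  0.00000000e+00,
         1.00000000e+00]])}
```

View pics/scene0.png

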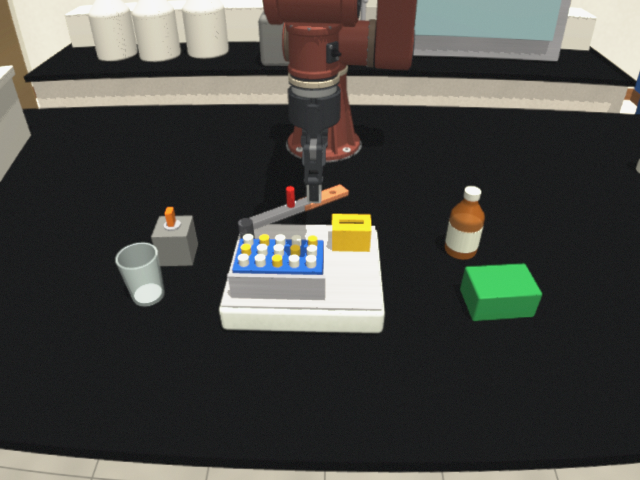

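View pics/side0.png

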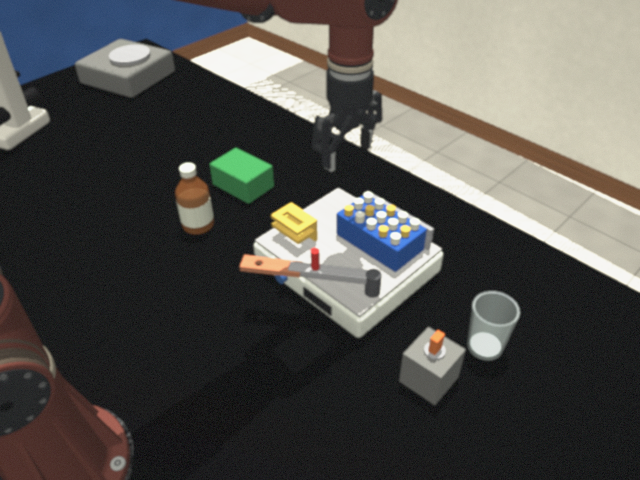

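The scene picture shows the shaker around (305,275), with the bar open at about 60°. The knob is at (290,197), the yoke at (351,230), the pin at (171,217), and the bottle and tip box to the right. The side picture shows the same layout, with the knob at (315,259), the yoke at (294,220) and the pin at (436,344). I'll enlarge both.

```bash
python3 - <<'E'
import cv2
a=cv2.imread("pics/scene0.png");b=cv2.imread("pics/side0.png")
cv2.imwrite("pics/sc_crop.png",cv2.resize(a[170:340,145:395],None,fx=3.2,fy=3.2,interpolation=cv2.INTER_CUBIC))
cv2.imwrite("pics/sd_crop.png",cv2.resize(b[180:400,230:480],None,fx=2.7,fy=2.7,interpolation=cv2.INTER_CUBIC))
E
```

```text
(no output)
```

View pics/sc_crop.png

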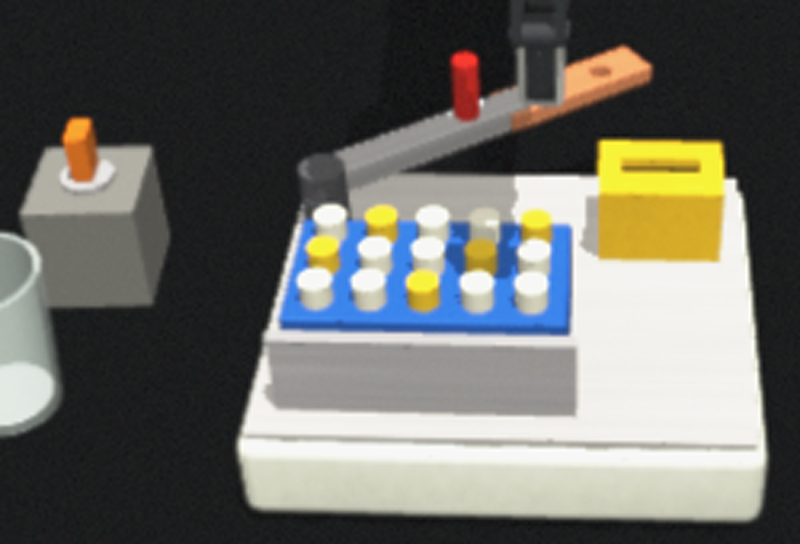

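View pics/sd_crop.png

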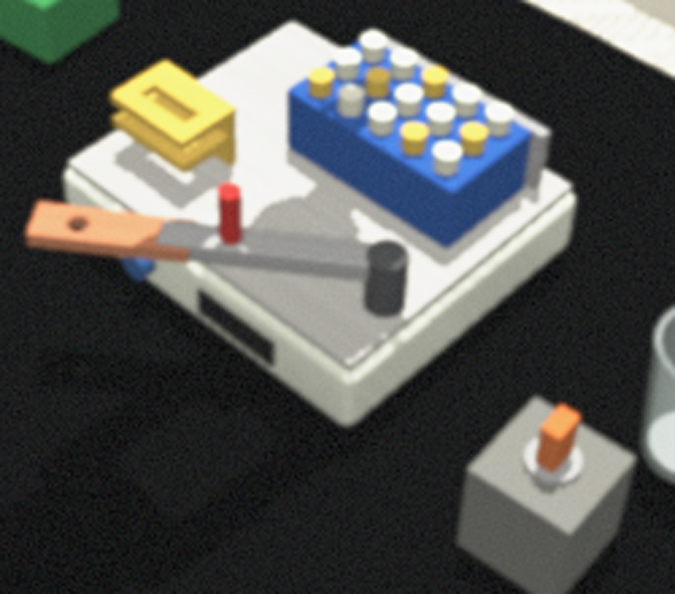

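```bash
cat > h.py <<'E'
import numpy as np,cv2
from scipy.spatial.transform import Rotation as R
from bench import cams,status
def rot(q): return R.from_quat(np.roll(q,-1)).as_matrix()
def ray(n,p,T=None):
    c=cams.get_calibration(n)
    s=cv2.undistortPoints(np.array([[p]],float),c["mtx"],np.array([c["k1"],0,0,0,0]))[0,0]
    if n=="wrist":
        tp,tq=T; M=c["mount"]; Q=rot(tq)
        return tp+Q@M[:3,3], Q@M[:3,:3]@np.r_[s,1]
    return c["xyz"],rot(c["orientation"])@np.r_[s,1]
def plane(n,p,z,T=None):
    o,d=ray(n,p,T); return o+d*(z-o[2])/d[2]
def tri(*rays):
    A=np.zeros((3,3));b=np.zeros(3)
    for o,d in rays:
        d=d/np.linalg.norm(d);P=np.eye(3)-np.outer(d,d);A+=P;b+=P@o
    x=np.linalg.solve(A,b)
    return x,[np.linalg.norm(np.cross(x-o,d/np.linalg.norm(d))) for o,d in rays]
E
cat > m.py <<'E'
from h import *
np.set_printoptions(precision=4,suppress=True)
sc=lambda x,y:(145+(x+.5)/3.2-.5,170+(y+.5)/3.2-.5)
sd=lambda x,y:(230+(x+.5)/2.7-.5,180+(y+.5)/2.7-.5)
for k,a,b,z in [("knobtop",(465,57),(230,189),.152),("knobmid",(466,86),(230,214),.131),("slot",(661,166),(173,101),.118),
 ("yokeA -x-y",(598,143),(182,142),.118),("yokeB -x+y",(720,143),(112,97),.118),("yokeC ++",(725,172),(167,60),.118),("yokeD +-",(598,173),(235,108),.118),
 ("post",(324,165),(386,252),None),("gripTop",(80,124),(565,413),.114),("flange",(88,174),(553,462),.08),
 ("eye",(601,71),(78,224),.108),
 ("nearR",(763,447),(292,22),.068),("nearL",(243,440),(573,190),.068),("blkA",(48,148),(469,468),.075),("blkB",(153,147),(538,397),.075),("blkC",(133,213),(635,460),.075),("blkD",(22,213),(568,530),.075)]:
    x,e=tri(ray("scene",sc(*a)),ray("side",sd(*b)))
    print(k,x,max(e).round(4), z and (plane("scene",sc(*a),z)[:2],plane("side",sd(*b),z)[:2]))
E
python3 m.py
```

```text
knobtop [ 0.4883 -0.0534  0.1534] 0.0013 (array([ 0.4847, -0.0526]), array([ 0.4895, -0.0539]))
knobmid [ 0.4879 -0.0536  0.1324] 0.0012 (array([ 0.4846, -0.0529]), array([ 0.489 , -0.0539]))
slot [0.5497 0.0642 0.1188] 0.0012 (array([0.5475, 0.0652]), array([0.5503, 0.0635]))
yokeA -x-y [0.5251 0.0282 0.1179] 0.0001 (array([0.525 , 0.0283]), array([0.525, 0.028]))
yokeB -x+y [0.5244 0.0996 0.1175] 0.0016 (array([0.5235, 0.101 ]), array([0.5239, 0.097 ]))
yokeC ++ [0.571  0.0966 0.1278] 0.005 (array([0.5526, 0.1023]), array([0.5786, 0.0996]))
yokeD +- [0.5686 0.0255 0.1254] 0.0036 (array([0.5552, 0.0285]), array([0.5747, 0.0274]))
post [ 0.545  -0.1341  0.1135] 0.001 None
gripTop [ 0.5135 -0.2915  0.1191] 0.003 (array([ 0.5047, -0.2918]), array([ 0.5184, -0.2923]))
flange [ 0.5099 -0.2936  0.0789] 0.0017 (array([ 0.5106, -0.2915]), array([ 0.5097, -0.2956]))
eye [0.4311 0.0286 0.1078] 0.0013 (array([0.4301, 0.0297]), array([0.431 , 0.0269]))
nearR [0.7231 0.1147 0.0662] 0.0012 (array([0.7239, 0.1155]), array([0.7212, 0.1115]))
nearL [ 0.7212 -0.1569  0.0631] 0.0013 (array([ 0.7253, -0.1543]), array([ 0.7168, -0.1609]))
blkA [ 0.4788 -0.2947  0.0889] 0.03 (array([ 0.476 , -0.3286]), array([ 0.476 , -0.2613]))
blkB [ 0.5207 -0.2569  0.1035] 0.0135 (array([ 0.4738, -0.2591]), array([ 0.5462, -0.258 ]))
blkC [ 0.5434 -0.2919  0.0643] 0.0342 (array([ 0.5434, -0.2553]), array([ 0.5475, -0.3274]))
blkD [ 0.5043 -0.3307  0.0475] 0.0124 (array([ 0.5449, -0.3252]), array([ 0.4809, -0.3283]))
```

The measurements agree with the given sizes. The post is at (0.547, -0.134), with the knob 100 mm from it at (0.488, -0.0535), so the bar is open about 36°. The yoke slot is at (0.549, 0.064), the shaker yaw is about 0, and the pin is at (0.511, -0.2925). I'll close the fingers and go behind the knob.

>>> jog_arm(
  commands=[
    [[-1.5, -5, 0], [0, 0, 0], 255],
    [[-3, -9, 0], [0, 0, 0], 255],
    [[-5, -13, 0], [0, 0, 0], 255],
    [[-5, -17.5, 0], [0, 0, 0], 255],
    [[-5, -17.5, 4], [0, 0, 0], 255],
    [[-5, -17.5, 8], [0, 0, 0], 255],
    [[-5, -17.5, 11], [0, 0, 0], 255],
    [[-5, -17.5, 11], [0, 0, 0], 255],
    [[-5, -17.5, 11], [0, 0, 0], 255],
  ],
)

```text
clock: 1.23
tcp_pos: [0.4505, -0.0501, 0.2956]
eef_rot: [0.001, 0.707, 0.707, 0.0]
ft_force: [0.4, 0.0, -0.2]
finger_gap: 0.002
grip_force: 0.0
```

```bash
python3 - <<'E'
from bench import cams,status
import cv2
s=status.sense();print(s["clock"],s["tcp_pos"],s["eef_rot"],s["ft_force"])
cv2.imwrite("pics/side1.png",cv2.resize(cams.camera("side")[160:330,220:470,::-1],None,fx=2.7,fy=2.7,interpolation=cv2.INTER_CUBIC))
E
```

```text
1.225 [ 0.45050895 -0.05008973  0.29560904] [5.30913138e-04 7.07087130e-01 7.07126169e-01 3.00272731e-04] [ 0.39095847  0.00317758 -0.1903892 ]
```

View pics/side1.png

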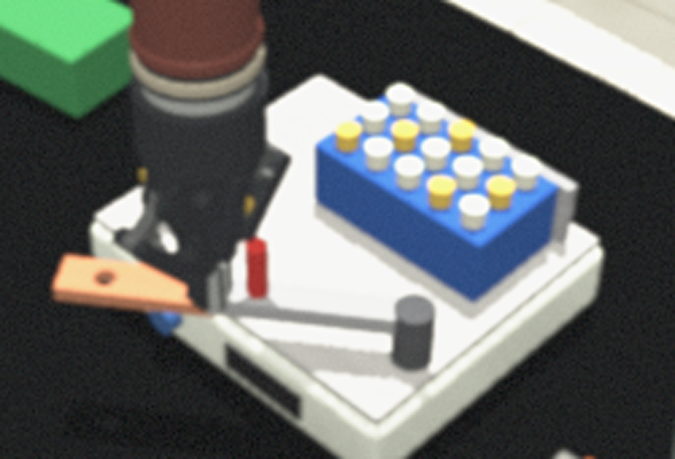

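Closed fingers sit behind the knob at (257,268), just above the bar. Next I'll push along the arc.

>>> jog_arm(
  commands=[
    [[0.2, 1, 0], [0, 0, 0], 255],
    [[0.4, 2, 0], [0, 0, 0], 255],
    [[0.8, 3, 0], [0, 0, 0], 255],
    [[1.1, 4, 0], [0, 0, 0], 255],
    [[1.3, 5, 0], [0, 0, 0], 255],
    [[1.5, 6, 0], [0, 0, 0], 255],
    [[1.5, 6.5, 0], [0, 0, 0], 255],
    [[1.5, 6.5, 0], [0, 0, 0], 255],
  ],
)

```text
clock: 2.28
tcp_pos: [0.5156, -0.035, 0.2948]
eef_rot: [0.0, 0.707, 0.707, 0.0]
ft_force: [-0.7, -0.5, -0.2]
finger_gap: 0.002
grip_force: 0.5
```

>>> jog_arm(
  commands=[
    [[0, 0.3, 0], [0, 0, 0], 255],
    [[0, 0.6, 0], [0, 0, 0], 255],
    [[0, 0.6, 0], [0, 0, 0], 255],
  ],
)

```text
clock: 2.65
tcp_pos: [0.5213, -0.0351, 0.2948]
eef_rot: [0.0, 0.707, 0.707, 0.0]
ft_force: [-2.5, 1.1, -0.8]
finger_gap: -0.001
grip_force: 0.9
```

>>> jog_arm(
  commands=[
    [[0, 0.2, 0], [0, 0, 0], 255],
    [[0, 0.4, 0], [0, 0, 0], 255],
    [[0, 0.4, 0], [0, 0, 0], 255],
  ],
)

```text
clock: 3.02
tcp_pos: [0.5243, -0.035, 0.2947]
eef_rot: [-0.001, 0.707, 0.707, -0.001]
ft_force: [-7.1, 0.4, 4.4]
finger_gap: 0.0
grip_force: 3.5
```

>>> jog_arm(
  commands=[
    [[0, 0.1, 0], [0, 0, 0], 255],
    [[0, 0.2, 0], [0, 0, 0], 255],
    [[0, 0.2, 0], [0, 0, 0], 255],
  ],
)

```text
clock: 3.4
tcp_pos: [0.5252, -0.035, 0.2947]
eef_rot: [-0.003, 0.707, 0.707, -0.003]
ft_force: [-12.2, 1.3, 9.0]
finger_gap: -0.002
grip_force: 6.3
```

The stop is reached: a 2 mm command moved it only 0.9 mm. I'll back off and look from above the yoke.

>>> jog_arm(
  commands=[
    [[0, -1, 0], [0, 0, 0], 255],
    [[0, -2.5, 0], [0, 0, 0], 255],
    [[0, -2.5, -4], [0, 0, 0], 255],
    [[0, -2.5, -7.5], [0, 0, 0], 255],
    [[2, 0, -7.5], [0, 0, 0], 255],
    [[3.5, 2.3, -7.5], [0, 0, 0], 128],
    [[3.5, 2.3, -7.5], [0, 0, 0], 128],
    [[3.5, 2.3, -7.5], [0, 0, 0], 128],
  ],
)

```text
clock: 4.4
tcp_pos: [0.5493, -0.0003, 0.3694]
eef_rot: [-0.0, 0.707, 0.707, -0.0]
ft_force: [0.2, 0.0, -0.4]
finger_gap: 0.501
grip_force: 0.0
```

```bash
python3 - <<'E'
from bench import cams,status
import cv2,pickle
s=status.sense();im=cams.camera("wrist")[:,:,::-1]
print(s["clock"],s["tcp_pos"],s["eef_rot"],s["ft_force"])
pickle.dump((s["tcp_pos"],s["eef_rot"]),open("w1.pkl","wb"))
cv2.imwrite("pics/wrist1.png",im)
E
```

```text
4.4 [ 5.49330877e-01 -2.65058936e-04  3.69391706e-01] [-8.59909461e-05  7.07066358e-01  7.07147069e-01 -4.25068521e-04] [ 0.20677713  0.04197945 -0.4443437 ]
```

View pics/wrist1.png

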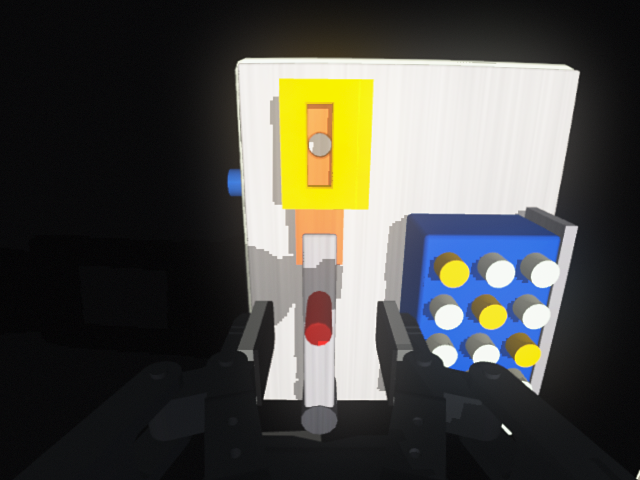

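The wrist view shows the bar closed. The slot spans (307..333, 104..186), and the eye is visible inside it at (319.5,144.5). The knob top is at (318,334) and the post at (319,419).

```bash
python3 - <<'E'
from h import *
import pickle
np.set_printoptions(precision=4,suppress=True)
T=pickle.load(open("w1.pkl","rb"))
for k,p,z in [("slot",(320,145),.118),("s-",(320,186),.118),("s+",(320,104),.118),("yoke BL",(283,208),.118),("TL",(280,80),.118),("TR",(373,80),.118),("BR",(368,208.5),.118),("eye",(319.5,144.5),.108),("knob",(318,334),.152),("post",(319,420),.116)]:
    print(k,plane("wrist",p,z,T))
E
```

```text
slot [0.5465 0.0643 0.118 ]
s- [0.5464 0.0411 0.118 ]
s+ [0.5466 0.0863 0.118 ]
yoke BL [0.5245 0.028  0.118 ]
TL [0.5252 0.0987 0.118 ]
TR [0.5751 0.0987 0.118 ]
BR [0.5746 0.0277 0.118 ]
eye [0.5461 0.0638 0.108 ]
knob [ 0.5454 -0.036   0.152 ]
post [ 0.5448 -0.1322  0.116 ]
```

>>> jog_arm(
  commands=[
    [[-5, -1, 0], [0, 0, 0], 128],
    [[-10, -2, 0], [0, 0, 0], 128],
    [[-15, -3, 0], [0, 0, 0], 128],
    [[-20, -4, 0], [0, 0, 0], 128],
    [[-25, -4, 0], [0, 0, 0], 128],
    [[-30, -4, 0], [0, 0, 0], 128],
    [[-35, -4, 0], [0, 0, 0], 128],
    [[-35, -4, 0], [0, 0, 0], 128],
    [[-35, -4, 0], [0, 0, 0], 128],
  ],
)

```text
clock: 5.58
tcp_pos: [0.5091, -0.3499, 0.3692]
eef_rot: [-0.001, 0.708, 0.707, 0.0]
ft_force: [0.3, 0.3, -0.7]
finger_gap: 0.501
grip_force: 0.0
```

```bash
python3 - <<'E'
from bench import cams,status
import cv2,pickle
s=status.sense();im=cams.camera("wrist")[:,:,::-1]
print(s["clock"],s["tcp_pos"],s["eef_rot"],s["ft_force"])
pickle.dump((s["tcp_pos"],s["eef_rot"]),open("w2.pkl","wb"))
cv2.imwrite("pics/wrist2.png",im)
E
```

```text
5.575 [ 0.50914932 -0.34992325  0.36923225] [-7.58192391e-04  7.07548913e-01  7.06663957e-01  1.15506518e-04] [ 0.34910112  0.29061012 -0.66736807]
```

View pics/wrist2.png

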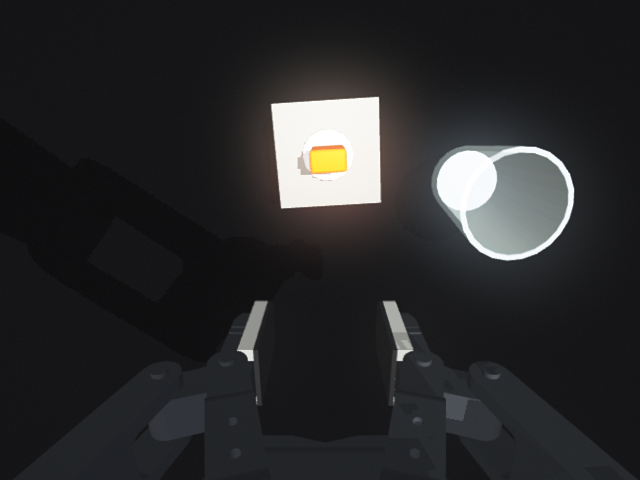

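The pin stands in the block. The grip's top face is centred at (329,161), with its long side along world x and a yaw of about 3-4°, and the flange is at (328,155). The beaker rim is at (517,203).

```bash
python3 - <<'E'
from h import *
import pickle
np.set_printoptions(precision=4,suppress=True)
T=pickle.load(open("w2.pkl","rb"))
for k,p,z in [("grip",(328.5,161),.114),("flange",(328,155),.080),("bTL",(272,104),.075),("bTR",(379,97),.075),("bBL",(281,208.5),.075),("bBR",(380.5,202.5),.075),("beaker",(517,203),.1)]:
    print(k,plane("wrist",p,z,T))
im=cv2.imread("pics/wrist2.png").astype(int)
m=((im[:,:,2]>180)&(im[:,:,0]<90)).astype(np.uint8)
c=max(cv2.findContours(m,0,2)[0],key=cv2.contourArea);print(cv2.minAreaRect(c))
hsv=cv2.cvtColor(im.astype(np.uint8),cv2.COLOR_BGR2HSV)
print(hsv[140:180:3,329].tolist())
E
```

```text
grip [ 0.5112 -0.2943  0.114 ]
flange [ 0.5111 -0.2943  0.08  ]
bTL [ 0.4746 -0.2618  0.075 ]
bTR [ 0.5442 -0.2575  0.075 ]
bBL [ 0.478  -0.3318  0.075 ]
bBR [ 0.5479 -0.3276  0.075 ]
beaker [ 0.6327 -0.322   0.1   ]
((327.668212890625, 159.02212524414062), (26.075448989868164, 35.6541862487793), 86.18592071533203)
[[0, 0, 255], [0, 0, 255], [11, 159, 238], [18, 176, 255], [28, 172, 255], [28, 173, 255], [27, 178, 255], [27, 179, 255], [27, 183, 255], [26, 186, 255], [26, 191, 255], [6, 40, 234], [0, 0, 255], [0, 0, 255]]
```

>>> jog_arm(
  commands=[
    [[1, 0.2, 0], [0, 0, 10], 128],
    [[2, 0.2, 0], [0, 0, 20], 128],
    [[3, 0.2, 0], [0, 0, 30], 128],
    [[4, 0.2, 0], [0, 0, 40], 128],
    [[5, 0.2, 0], [0, 0, 50], 128],
    [[5.56, 0.2, 2], [0, 0, 60], 128],
    [[5.56, 0.2, 4], [0, 0, 70], 128],
    [[5.56, 0.2, 5], [0, 0, 80], 128],
    [[5.56, 0.2, 6], [0, 0, 86.5], 128],
    [[5.56, 0.2, 6], [0, 0, 86.5], 128],
    [[5.56, 0.2, 6], [0, 0, 86.5], 128],
    [[5.56, 0.2, 6], [0, 0, 86.5], 128],
  ],
)

```text
clock: 7.12
tcp_pos: [0.5123, -0.2942, 0.3105]
eef_rot: [0.0, 1.0, 0.031, 0.001]
ft_force: [0.4, -0.3, 0.4]
finger_gap: 0.498
grip_force: 0.0
```

```bash
python3 - <<'E'
from h import *
s=status.sense();im=cams.camera("wrist")[:,:,::-1]
print(s["clock"],s["tcp_pos"],s["qpos"])
print(rot(s["eef_rot"]).round(4))
im2=cams.camera("side")[:,:,::-1]
cv2.imwrite("pics/wrist3.png",np.vstack([cv2.resize(im[200:,:],(640,280)),cv2.resize(im2[200:400,330:530],(640,320))][:1]+[cv2.resize(im2[260:400,300:580],(640,320),interpolation=cv2.INTER_CUBIC)]))
E
```

```text
7.125 [ 0.51226161 -0.2941969   0.31051979] [-6.40098553e-01  2.41269342e-01  1.77165564e+00  3.39618382e-05
  1.12736680e+00  8.68233851e-01]
[[ 9.981e-01  6.240e-02  1.100e-03]
 [ 6.240e-02 -9.981e-01 -8.000e-04]
 [ 1.000e-03  8.000e-04 -1.000e+00]]
```

View pics/wrist3.png

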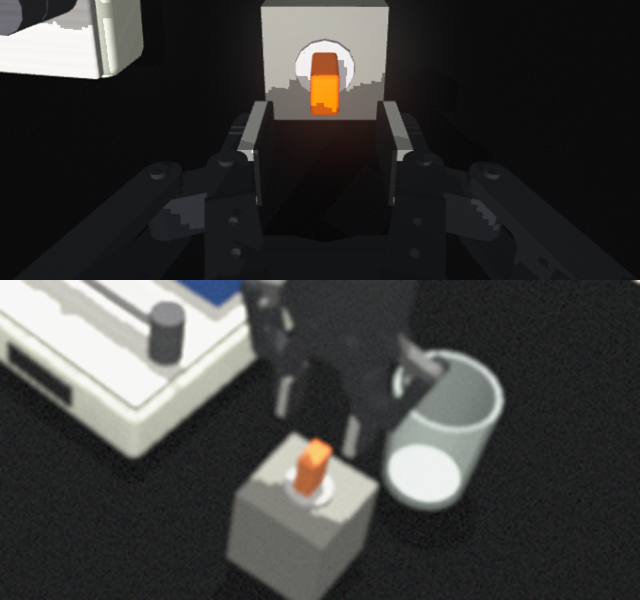

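The grip is centred between the pads, and block and tool are aligned in yaw. Next is to descend and grip.

>>> jog_arm(
  commands=[
    [[-0.1, 0, 2], [0, 0, 0], 128],
    [[-0.1, 0, 4], [0, 0, 0], 128],
    [[-0.1, 0, 5.2], [0, 0, 0], 128],
    [[-0.1, 0, 5.2], [0, 0, 0], 128],
    [[-0.1, 0, 5.2], [0, 0, 0], 255],
    [[-0.1, 0, 5.2], [0, 0, 0], 255],
    [[-0.1, 0, 5.2], [0, 0, 0], 255],
    [[-0.1, 0, 5.2], [0, 0, 0], 255],
    [[-0.1, 0, 5.2], [0, 0, 0], 255],
  ],
)

```text
clock: 8.35
tcp_pos: [0.5114, -0.2947, 0.2586]
eef_rot: [0.001, 1.0, 0.031, 0.001]
ft_force: [1.0, -0.6, 2.7]
finger_gap: 0.15
grip_force: 60.6
```

>>> jog_arm(
  commands=[
    [[0, 0, -2], [0, 0, 0], 255],
    [[0, 0, -5], [0, 0, 0], 255],
    [[0, 0, -9], [0, 0, 0], 255],
    [[0, 0, -13], [0, 0, 0], 255],
    [[0, 0, -15], [0, 0, 0], 255],
    [[0.5, -3, -15], [0, 0, 0], 255],
    [[1.1, -7, -15], [0, 0, 1], 255],
    [[1.7, -11, -15], [0, 0, 1], 255],
    [[2.4, -15, -15], [0, 0, 2], 255],
    [[3, -19, -15], [0, 0, 2], 255],
    [[3.7, -23, -15], [0, 0, 3], 255],
    [[4.3, -27, -15], [0, 0, 3], 255],
    [[5, -31, -15], [0, 0, 3.5], 255],
    [[5.5, -34, -15], [0, 0, 3.5], 255],
    [[5.75, -35.56, -15], [0, 0, 3.5], 255],
    [[5.75, -35.56, -13], [0, 0, 3.5], 255],
    [[5.75, -35.56, -11], [0, 0, 3.5], 255],
    [[5.75, -35.56, -9.5], [0, 0, 3.5], 255],
    [[5.75, -35.56, -9.5], [0, 0, 3.5], 255],
    [[5.75, -35.56, -9.5], [0, 0, 3.5], 255],
  ],
)

```text
clock: 10.85
tcp_pos: [0.547, 0.0637, 0.3533]
eef_rot: [0.0, 1.0, -0.0, 0.0]
ft_force: [0.5, 0.1, -1.4]
finger_gap: 0.154
grip_force: 60.2
```

```bash
python3 - <<'E'
from h import *
import pickle
s=status.sense();im=cams.camera("wrist")[:,:,::-1]
pickle.dump((s["tcp_pos"],s["eef_rot"]),open("w3.pkl","wb"))
print(s["clock"],s["tcp_pos"],s["ft_force"],s["moment"],s["finger_gap"])
print(rot(s["eef_rot"]).round(4))
im2=cams.camera("side")[:,:,::-1]
cv2.imwrite("pics/w4.png",np.hstack([cv2.resize(im[180:480,220:420],(400,600),interpolation=cv2.INTER_CUBIC),cv2.resize(im2[150:270,255:335],(400,600),interpolation=cv2.INTER_CUBIC)]))
E
```

```text
10.85 [0.54701075 0.06372374 0.35329311] [ 0.45097051  0.07299075 -1.36549253] [0.01763145 0.0076468  0.0230092 ] 0.1544123208110626
[[ 1.e+00 -5.e-04  8.e-04]
 [-5.e-04 -1.e+00 -1.e-04]
 [ 8.e-04  1.e-04 -1.e+00]]
```

View pics/w4.png

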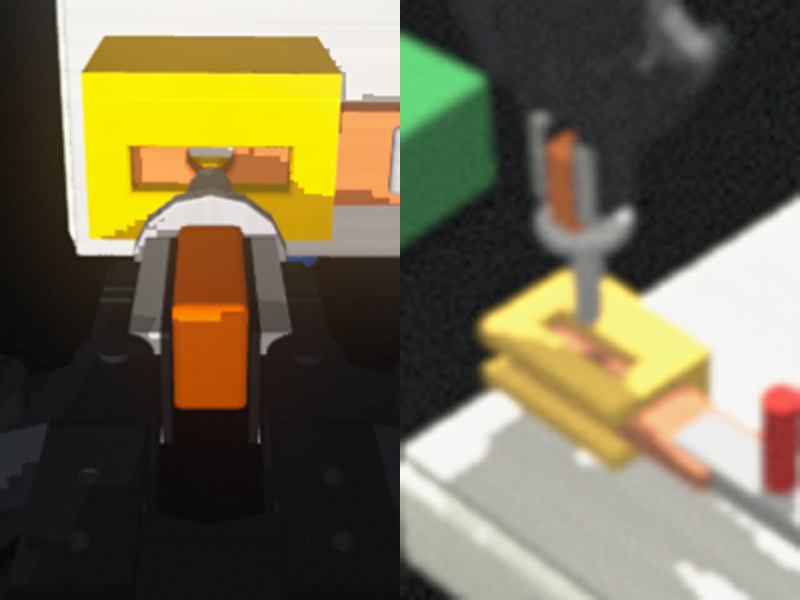

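The left panel shows the pin centred on the slot, in line with the eye at (211,158). The right panel shows the tip just above the slot. I'll lower it gently, feeling for contact.

>>> jog_arm(
  commands=[
    [[-0.05, 0, 0.3], [0, 0, 0], 255],
    [[-0.05, 0, 0.6], [0, 0, 0], 255],
    [[-0.05, 0, 0.9], [0, 0, 0], 255],
    [[-0.05, 0, 1.2], [0, 0, 0], 255],
    [[-0.05, 0, 1.4], [0, 0, 0], 255],
    [[-0.05, 0, 1.4], [0, 0, 0], 255],
  ],
)

```text
clock: 11.7
tcp_pos: [0.5461, 0.064, 0.3384]
eef_rot: [-0.0, 1.0, 0.0, -0.0]
ft_force: [0.5, -0.6, -0.7]
finger_gap: 0.157
grip_force: 60.2
```

>>> jog_arm(
  commands=[
    [[0, 0, 0.2], [0, 0, 0], 255],
    [[0, 0, 0.4], [0, 0, 0], 255],
    [[0, 0, 0.6], [0, 0, 0], 255],
    [[0, 0, 0.7], [0, 0, 0], 255],
    [[0, 0, 0.7], [0, 0, 0], 255],
  ],
)

```text
clock: 12.32
tcp_pos: [0.5462, 0.064, 0.3316]
eef_rot: [0.0, 1.0, 0.0, -0.0]
ft_force: [-0.5, 0.5, -1.9]
finger_gap: 0.151
grip_force: 60.2
```

>>> jog_arm(
  commands=[
    [[0, 0, 0.2], [0, 0, 0], 255],
    [[0, 0, 0.4], [0, 0, 0], 255],
    [[0, 0, 0.6], [0, 0, 0], 255],
    [[0, 0, 0.8], [0, 0, 0], 255],
    [[0, 0, 0.8], [0, 0, 0], 255],
  ],
)

```text
clock: 12.95
tcp_pos: [0.5461, 0.064, 0.3234]
eef_rot: [0.0, 1.0, 0.0, -0.0]
ft_force: [-0.2, 0.7, -1.6]
finger_gap: 0.154
grip_force: 60.2
```

>>> jog_arm(
  commands=[
    [[0, 0, 0.2], [0, 0, 0], 255],
    [[0, 0, 0.4], [0, 0, 0], 255],
    [[0, 0, 0.6], [0, 0, 0], 255],
    [[0, 0, 0.6], [0, 0, 0], 255],
  ],
)

```text
clock: 13.45
tcp_pos: [0.5461, 0.064, 0.3174]
eef_rot: [-0.0, 1.0, -0.0, -0.0]
ft_force: [-0.4, -1.0, -1.3]
finger_gap: 0.151
grip_force: 60.2
```

>>> jog_arm(
  commands=[
    [[0, 0, 0.3], [0, 0, 0], 255],
    [[0, 0, 0.6], [0, 0, 0], 255],
    [[0, 0, 0.9], [0, 0, 0], 255],
    [[0, 0, 1.2], [0, 0, 0], 255],
    [[0, 0, 1.3], [0, 0, 0], 255],
    [[0, 0, 1.3], [0, 0, 0], 255],
  ],
)

```text
clock: 14.2
tcp_pos: [0.5462, 0.064, 0.3046]
eef_rot: [0.0, 1.0, 0.0, -0.0]
ft_force: [0.3, -0.8, -1.1]
finger_gap: 0.151
grip_force: 60.2
```

>>> jog_arm(
  commands=[
    [[0, 0, 0.1], [0, 0, 0], 255],
    [[0, 0, 0.2], [0, 0, 0], 255],
    [[0, 0, 0.2], [0, 0, 0], 255],
  ],
)

```text
clock: 14.58
tcp_pos: [0.5461, 0.064, 0.3026]
eef_rot: [0.0, 1.0, 0.0, -0.0]
ft_force: [-0.9, -0.6, -1.3]
finger_gap: 0.153
grip_force: 60.2
```

>>> jog_arm(
  commands=[
    [[0, 0, 0.1], [0, 0, 0], 255],
    [[0, 0, 0.15], [0, 0, 0], 255],
    [[0, 0, 0.15], [0, 0, 0], 255],
  ],
)

```text
clock: 14.95
tcp_pos: [0.5463, 0.064, 0.3016]
eef_rot: [0.0, 1.0, 0.0, 0.0]
ft_force: [-1.0, 0.7, 1.2]
finger_gap: 0.152
grip_force: 60.6
```

>>> jog_arm(
  commands=[
    [[0, 0, 0.05], [0, 0, 0], 255],
    [[0, 0, 0.1], [0, 0, 0], 255],
    [[0, 0, 0.1], [0, 0, 0], 255],
  ],
)

```text
clock: 15.32
tcp_pos: [0.5463, 0.064, 0.3016]
eef_rot: [0.0, 1.0, 0.0, -0.0]
ft_force: [-4.3, 0.3, 7.5]
finger_gap: 0.152
grip_force: 61.4
```

It is seated at the expected height, with a firm 7.5 N reaction. I'll release and rise.

>>> jog_arm(
  commands=[
    [[0, 0, -0.1], [0, 0, 0], 255],
    [[0, 0, -0.1], [0, 0, 0], 150],
    [[0, 0, -0.1], [0, 0, 0], 128],
    [[0, 0, -0.1], [0, 0, 0], 128],
    [[0, 0, -0.1], [0, 0, 0], 128],
    [[0, 0, -2], [0, 0, 0], 128],
    [[0, 0, -5], [0, 0, 0], 128],
    [[0, 0, -9], [0, 0, 0], 128],
    [[-6, 0, -11], [0, 0, 0], 128],
    [[-9, 0, -11], [0, 0, 0], 128],
    [[-9, 0, -11], [0, 0, 0], 128],
    [[-9, 0, -11], [0, 0, 0], 128],
  ],
)

```text
clock: 16.82
tcp_pos: [0.4567, 0.064, 0.4114]
eef_rot: [0.0, 1.0, -0.0, 0.001]
ft_force: [0.7, 0.2, 0.1]
finger_gap: 0.495
grip_force: 0.0
```

```bash
python3 - <<'E'
from h import *
s=status.sense();im=cams.camera("wrist")[:,:,::-1]
print(s["clock"],s["tcp_pos"],s["ft_force"],s["finger_gap"])
im2=cams.camera("side")[:,:,::-1]
cv2.imwrite("pics/w5.png",np.hstack([cv2.resize(im[0:360,200:440],(400,600)),cv2.resize(im2[150:270,255:335],(400,600),interpolation=cv2.INTER_CUBIC)]))
E
```

```text
16.825 [0.45670047 0.06398978 0.41141814] [0.65525295 0.15422812 0.07151637] 0.49488979804902367
```

View pics/w5.png

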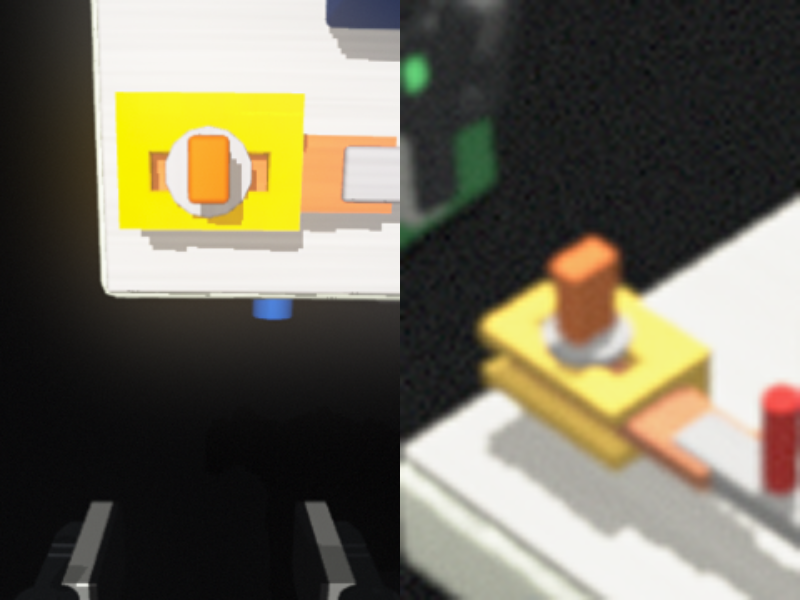

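The pin's flange lies flat on the upper ear at (208,170) left and (590,335) right. The bar is closed, the tongue is in the yoke, and the gripper is clear.

```bash
python3 -c "
from bench import ctrl
print(ctrl.sign_off())"
```

```text
the job is handed in; nothing more can be done
None
```

I closed the bar to its stop and passed the locking pin through both ears and the tongue's eye until its flange lay flat on the upper ear; the arm let go and moved clear, and I handed the job in at about 17 s.

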